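# Snap the hub cap onto a washing machine's wash plate

### The job

Pick up the wide-brimmed hub cap from the bench, set it mouth down over the stud in the middle of the washing machine's wash plate and press it straight down until it snaps over the sprung tabs. Do not ease off at the click: keep pressing so that the rubber seal under the cap is squeezed well down, and finish while still pressing the cap there with the gripper, without letting go. Leave the other caps, the tools and everything else on the bench where they are.

Things in the scene. Friction and masses are not known exactly. Their poses are not given: they have to be found in the camera images.
- hub_cap: the cap to fit: white plastic, round, mouth down on the bench, about 50 g. Brim 60 mm across (widest of the three caps), 3.5 mm thick, at the bottom; crown 42 mm across above it; 30 mm high in all. Hollow: mouth 24 mm across through the 3.5 mm brim, then a bore 33 mm across up to 26 mm from the mouth. Origin: centre of the brim's underside; z up
- wash_plate: silver-grey disc 290 mm across with six curved grey vanes (up to 31 mm above the bench), lying fixed on the bench. A grey boss, 76 mm across, 41 mm high, at its middle carries the seal and the stud. Origin: centre of its underside, on the stud's axis; z up
- seat (a point): on the stud's axis, level with the top of the unpressed rubber seal, 46 mm above the bench. The seal is a black disc 52 mm across round the stud's foot; the cap's brim comes to bear on it. z up
- stud_top (a point): centre of the stud's top, 17 mm above the seal. White stud 20 mm across, tapering to 12 mm over its top 6 mm. Four sprung steel tabs (round noses, 5 mm radius, centres 8 mm above the seal) stand out to 29 mm across. The cap meets them with its underside 11 to 12 mm above the seal; the push rises to about 10 N, drops from 7 mm, and below 5 mm the tabs draw the cap down; then the seal resists
- seal (a joint): how far the rubber seal is squeezed down, m: 0 free, 0.004 fully down and then solid. It starts to give at about 2 N, 2.5 N more for each mm. Something pressing it to 0.002 pushes with about 7 N
- small_cap: bystander: white cap, brim 44 mm across, crown 28 mm across, 22 mm high; does not fit. Origin: centre of its underside
- tall_cap: bystander: tall white cap without a brim, 38 mm across, 50 mm high; does not fit. Origin: centre of its underside
- clamp_ring: bystander: steel ring 44 mm across, 12 mm high, lying on the bench. Origin: centre of its underside
- screwdriver: bystander: screwdriver lying on the bench, about 0.2 m long, beyond the caps. Origin near its middle
- drain_plug: bystander: grey plug 44 mm across with a stem, 34 mm high. Origin: centre of its underside
- dosing_cup: bystander: open white plastic cup 64 mm across, 60 mm high, at the far side. Origin: centre of its underside
- bottle: bystander: white bottle 70 mm across, 190 mm high, at the far right. Origin: centre of its underside

How it is judged:
By the outcome, as a careful person would: the job done as asked, in the order asked, and still so for the second after the job is handed in, while the arm keeps its last pose, push and grip.
It also fails if it takes over 38 s, if anything falls off the work surface, if the arm or the gripper's body presses on something with over 40 N, if the wrist force passes 120 N, or if a joint passes its speed limit or range.

### The arm

A 6-joint arm with a two-finger parallel gripper is mounted at the origin on the work surface. World frame = base frame: x ahead of the robot, y to its left, z up, the work surface at z = 0. Lengths are in m, angles in rad, forces in N, time in s.
With the tool pointing down it reaches from about 0.325 to 0.9 m from the base axis. Payload 6.1 kg.
Tool frame: the origin (TCP) lies midway between the tips of the shut fingers; the grasp point (between the pads) lies 19 mm behind it; z points along the fingers, y is the line along which they close (so a half turn about z gives the same grasp; the last joint's range is limited). The gripper opens to 87 mm and grips with 3 to 60 N. Pads are 19 mm wide; open, the fingers measure 117 mm over their backs; the gripper's body (75 mm by 190 mm) begins 51 mm behind the grasp point.
Start: joints at [0.994, 0.22, 1.526, -0, 1.395, -0.126], TCP at [0.272, 0.563, 0.184] pointing down, gripper open.
Joint ranges: [-2.98, 2.98], [-0.91, 2.08], [0.09, 2.57], [-1.24, 4.39], [0.2, 2.65], [-2.68, 2.68]. Speed limits (rad/s): [2.57, 2.57, 3.01, 3.14, 3.14, 3.14].

### API

Orientations are given as a unit quaternion [w, x, y, z].
In Python, from plant import manip gives the robot as it stands.
- The arm moves only by the tool servo_tool, never from a script. Its argument "increments" is a list that holds one entry, the list of rows, each a list of 6 numbers: the shift along the tool's x, y, z in m, then the turn, a rotation vector about the tool's x, y, z in rad. In form: [[[dx, dy, dz, rx, ry, rz], ...]]. A call has exactly 5 rows; each row shifts and turns the commanded pose from where the row before left it, along the tool's axes as they then stand; what a row does not reach is not made up. A row lasts 1/10 s, in which the tool goes at most 50 mm and 8.59 degrees, less where a joint would pass 70% of its speed; a pose out of reach is approached as far as the arm can. A call with a gripper value outside its range is refused whole. "claw" is the opening, from -1 (shut) to 1 (fully open), so that 0 is half open, set as the call begins (left out, the last holds). The fingers move at their own pace and stop on an object; "grip_force" is the grip in N (left out, the last holds). Time passes only in rows, so rows that do not move let the fingers close, or fill a call up. It gives the time, the measured TCP pose, the force, the opening and the grip force at its end, in the units of the state.
- manip.sense(): the state, without advancing time (a new reading comes with each control period).
- manip.read_camera(name): name is "scene" or "top" or "wrist"; returns the picture (400x640x3 uint8, blue, green, red); there is no depth.
- manip.camera_info(name): a dict with "camera_matrix" (3x3 intrinsics, pixels), "R" (3x3) and "t" (3): a world point X has camera coordinates R X + t. Camera axes: x right, y down, z forward; pixel columns grow to the right and rows downward; lengths in m; the calibration is good to about 2 mm. A picture is of the moment at which its call begins: read the wrist's pose just before it. camera_info takes no time and is no camera call; for the wrist camera it gives the pose at the moment of the call.
- manip.hand_in(): hands the job in; it is judged then, once.
Trained networks look in the newest picture that a camera, given by its name, has taken for a name from the list of things; names that differ only in an ending like _2 or _b are one class to them, and where a whole thing is asked for, a point or a joint stands for the part that bears it (a point fixed in the world has none). Each returns a list of dicts, best first, with "p" (0 to 1); they miss things now and then, are a little off and sometimes report something else, mostly with a low value. They report only what shows in the picture. A call takes as long as a camera call.
- manip.recognise(name, camera): "centre" ([column, row] in pixels, amid what is visible of it).
- manip.outline_of(name, camera): "region" (400x640 bool, what is visible of it) and "centre" ([column, row] in pixels, amid what is visible of it).
The state is a dict: "clock": time; "joint_pos": joint angles; "dq": joint speeds; "effort": joint torques, N m; "tcp_pos": TCP position; "tool_rot": TCP orientation; "force": force on the tool from outside, world axes, zero at the start; "moment": the same for the moment, N m; "opening": finger opening in m; "finger_force": force on a finger pad.
Only numpy, scipy, OpenCV 4.12 (cv2) and the standard library are available. Lean on these libraries where they do the work, as an engineer would, in place of code of your own. Each camera call takes 0.05 s, during which the arm holds its last target. There are 200 camera calls.

## Working session

There is one attempt and no reset: what is moved stays moved. The work goes in short steps, Python scripts to look and compute and a tool call to move; the robot and the scene stay as the last step left them, time stands still between calls to the robot, and variables do not carry over. Pictures are saved under pics/ and viewed, at most 13 in all, crops included, and the job is handed in when it is done.

Besides the shell and the picture viewer there is one more tool, called after "Call:" as a command line: name --argument value ..., lists and objects as JSON in quotes. servo_tool: Moves the arm, as the interface text tells. Its arguments: {"type":"object","properties":{"increments":{"type":"array"},"claw":{"type":"number"},"grip_force":{"type":"number"}},"required":["increments"]}

```bash
mkdir -p pics
cat > h.py <<'E'
from plant import manip
import numpy as np, cv2
def ray(cam,px,z,info=None):
    i=info or manip.camera_info(cam);K=np.array(i["camera_matrix"]);R=np.array(i["R"]);t=np.array(i["t"]).ravel()
    d=R.T@np.linalg.inv(K)@[px[0],px[1],1.];c=-R.T@t
    return c+d*(z-c[2])/d[2]
E
python3 - <<'E'
from h import *
for c in ["top","scene"]:
    im=manip.read_camera(c);cv2.imwrite(f"pics/{c}0.png",im)
    for n,z in [("hub_cap",.02),("small_cap",.015),("tall_cap",.04),("stud_top",.06),("wash_plate",.02),("seal",.045)]:
        for d in manip.recognise(n,c)[:3]: print(c,n,np.round(d["centre"],1),round(d["p"],2),np.round(ray(c,d["centre"],z),3))
s=manip.sense();print(s["clock"],s["tcp_pos"],s["tool_rot"],s["opening"],s["force"])
E
```

```text
top hub_cap [169.7 218.5] 0.63 [0.509 0.339 0.02 ]
top hub_cap [234.2 227.4] 0.22 [0.489 0.16  0.02 ]
top small_cap [236.3 226.8] 0.56 [0.492 0.156 0.015]
top tall_cap [221.2 191.2] 0.6 [0.586 0.199 0.04 ]
top stud_top [329.2 223.8] 0.72 [ 0.502 -0.099  0.06 ]
top wash_plate [329.1 229.6] 0.63 [ 0.492 -0.1    0.02 ]
top seal [201.6 130. ] 0.69 [0.758 0.264 0.045]
top seal [330.6 230.7] 0.59 [ 0.485 -0.104  0.045]
scene hub_cap [463.8 178.7] 0.84 [0.522 0.324 0.02 ]
scene hub_cap [474.1 270.2] 0.63 [0.779 0.271 0.02 ]
scene small_cap [396.6 178. ] 0.57 [0.493 0.151 0.015]
scene tall_cap [426.1 204.1] 0.65 [0.597 0.199 0.04 ]
scene stud_top [307.9 196.9] 0.75 [ 0.549 -0.092  0.06 ]
scene stud_top [465.7 176.9] 0.57 [0.543 0.312 0.06 ]
scene wash_plate [306.4 198.7] 0.92 [ 0.528 -0.094  0.02 ]
scene wash_plate [161.  175.8] 0.45 [ 0.405 -0.466  0.02 ]
scene seal [303.  191.3] 0.74 [ 0.521 -0.101  0.045]
0.7 [0.27232099 0.56256889 0.18366521] [1.08803466e-05 2.23497171e-01 9.74704577e-01 3.97466928e-05] 0.08690088386822915 [ 0.24498415  0.32879495 -0.1493135 ]
```

View pics/top0.png

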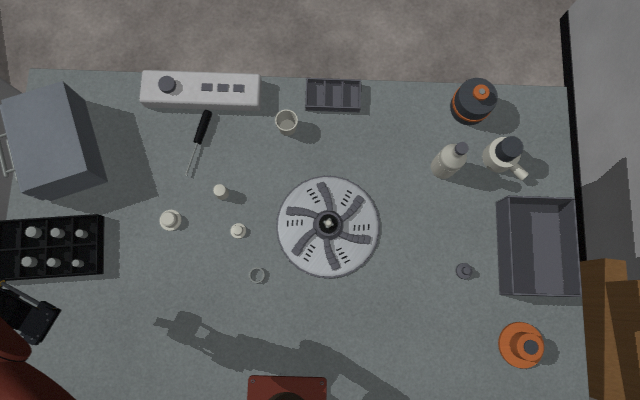

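View pics/scene0.png

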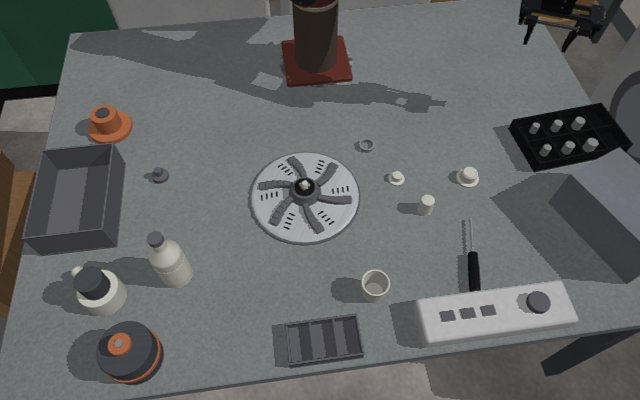

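The hub cap is at top (170,219), the leftmost of the three caps and beside the small cap (237,228) and tall cap (221,191). The stud is at (328,223). The second "hub_cap" hit at scene (474,270) is just the screwdriver handle. I'm moving above the cap.

Call:
servo_tool --increments '[[[-0.031,-0.01,0,0,0,0],[-0.031,-0.01,0,0,0,0],[-0.031,-0.01,0,0,0,0],[-0.031,-0.01,0,0,0,0],[-0.031,-0.01,0,0,0,0]]]' --claw 1

```text
clock: 1.2
tcp_pos: [0.3909, 0.4491, 0.1838]
tool_rot: [0.0, 0.223, 0.975, 0.0]
force: [0.8, 0.3, 0.4]
opening: 0.0867
finger_force: 0.0
```

Call:
servo_tool --increments '[[[-0.031,-0.01,0,0,0,0],[-0.031,-0.01,0,0,0,0],[-0.031,-0.01,0,0,0,0],[-0.031,-0.01,0,0,0,0],[0,0,0,0,0,0]]]'

```text
clock: 1.7
tcp_pos: [0.487, 0.3571, 0.1837]
tool_rot: [0.001, 0.225, 0.974, -0.0]
force: [0.0, 0.3, 0.2]
opening: 0.0868
finger_force: 0.0
```

```bash
cat >> h.py <<'E'
from scipy.spatial.transform import Rotation as Ro
def state():
    s=manip.sense();q=np.array(s["tool_rot"]);R=Ro.from_quat(q[[1,2,3,0]]).as_matrix()
    print("t",round(s["clock"],2),"tcp",np.round(s["tcp_pos"],4),"F",np.round(s["force"],1),"M",np.round(s["moment"],2),"open",round(s["opening"],4),"ff",s["finger_force"],"z",np.round(R[:,2],4),"y",np.round(R[:,1],3))
    return s,np.array(s["tcp_pos"]),R
def circ(region):
    c=max(cv2.findContours(region.astype(np.uint8),cv2.RETR_EXTERNAL,cv2.CHAIN_APPROX_NONE)[0],key=cv2.contourArea)
    return cv2.fitEllipse(cv2.convexHull(c))
E
python3 - <<'E'
from h import *
s,p,R=state()
i=manip.camera_info("wrist");im=manip.read_camera("wrist");cv2.imwrite("pics/w1.png",im)
for d in manip.outline_of("hub_cap","wrist")[:2]:
    e=circ(d["region"]);print(np.round(d["centre"],1),d["p"],e)
    for z in (.0035,.03):
        X=ray("wrist",e[0],z,i);print(np.round(X,4),np.round(R.T@(X-p),4))
print(i["camera_matrix"],-np.array(i["R"]).T@np.array(i["t"]).ravel())
E
```

```text
t 1.7 tcp [0.487  0.3571 0.1837] F [0.  0.3 0.2] M [ 0.    0.04 -0.02] open 0.0868 ff 0.0 z [ 0.0013 -0.001  -1.    ] y [ 0.439  0.898 -0.   ]
[311.8 187.9] 0.65 ((312.07568359375, 189.1855926513672), (45.16942596435547, 46.794464111328125), 79.31327819824219)
[0.5079 0.3446 0.0035] [-0.024  -0.0019  0.1802]
[0.5013 0.3482 0.03  ] [-0.0165 -0.0017  0.1537]
[[309.68285985   0.         314.92222883]
 [  0.         309.68285985 199.27908536]
 [  0.           0.           1.        ]] [0.41225889 0.39515642 0.38395704]
```

View pics/w1.png

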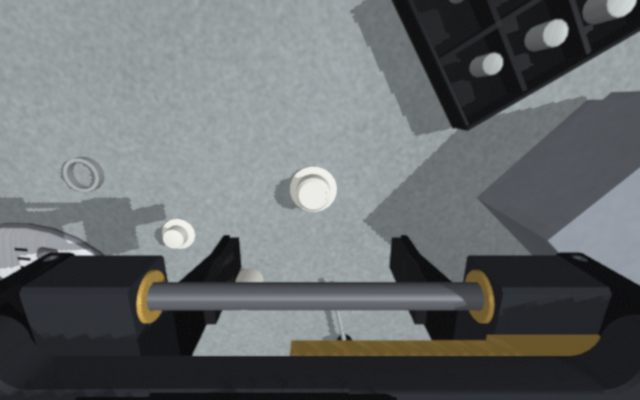

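The wrist view shows the hub cap at (312,189), about 46 px wide, which fits a 60 mm brim. The rack is at upper right, clear of the fingers. I'm centring over the cap and lowering partway.

Call:
servo_tool --increments '[[[-0.012,-0.001,0.02,0,0,0],[-0.012,-0.001,0.03,0,0,0],[0,0,0.03,0,0,0],[0,0,0.02,0,0,0],[0,0,0,0,0,0]]]'

```text
clock: 2.3
tcp_pos: [0.5013, 0.3474, 0.0797]
tool_rot: [-0.003, 0.223, 0.975, -0.002]
force: [-0.6, -0.1, -0.2]
opening: 0.0873
finger_force: 0.0
```

```bash
cat > m.py <<'E'
from h import *
s,p,R=state()
i=manip.camera_info("wrist");im=manip.read_camera("wrist");cv2.imwrite("pics/w2.png",im)
for d in manip.outline_of("hub_cap","wrist")[:2]:
    e=circ(d["region"]);print(np.round(d["centre"],1),d["p"],e)
    for z in (.0035,.03):
        X=ray("wrist",e[0],z,i);print(np.round(X,4),np.round(R.T@(X-p),4))
E
python3 m.py
```

```text
t 2.3 tcp [0.5013 0.3474 0.0797] F [-0.6 -0.1 -0.2] M [-0.01  0.03  0.01] open 0.0873 ff 0.0 z [-0.0066 -0.003  -1.    ] y [ 0.434  0.901 -0.006]
[313.4 200.6] 0.62 ((314.660400390625, 201.99169921875), (60.86451721191406, 62.53031539916992), 99.39781951904297)
[0.5078 0.3452 0.0035] [-0.0071  0.0013  0.0762]
[0.5002 0.349  0.03  ] [0.0015 0.0013 0.0497]
```

View pics/w2.png

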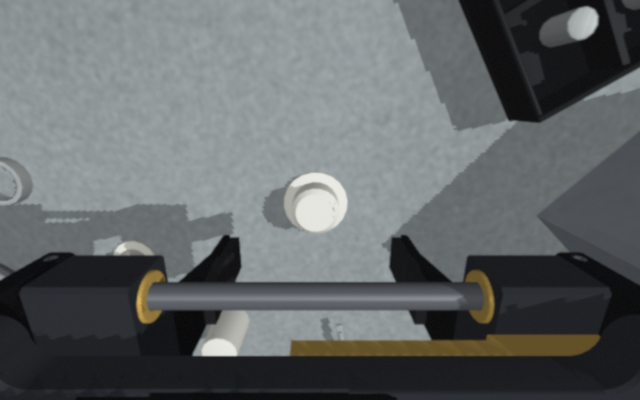

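The cap is at (315,203) between the fingers, 62 px wide as expected, and both measurements agree on (0.508, 0.345). I'm lowering onto the crown.

Call:
servo_tool --increments '[[[-0.003,0.0005,0.005,0,0,0],[-0.004,0.0005,0.01,0,0,0],[0,0,0.015,0,0,0],[0,0,0.01,0,0,0],[0,0,0,0,0,0]]]'

```text
clock: 2.9
tcp_pos: [0.5097, 0.3445, 0.0407]
tool_rot: [-0.002, 0.224, 0.975, -0.002]
force: [-0.2, 0.2, 0.3]
opening: 0.087
finger_force: 0.0
```

Call:
servo_tool --increments '[[[0,0,0,0,0,0],[0,0,0.01,0,0,0],[0,0,0.01,0,0,0],[0,0,0.006,0,0,0],[0,0,0,0,0,0]]]'

```text
clock: 3.4
tcp_pos: [0.5105, 0.345, 0.0159]
tool_rot: [-0.001, 0.223, 0.975, -0.001]
force: [-0.7, -0.2, 0.1]
opening: 0.0871
finger_force: 0.0
```

```bash
python3 -c "
from h import *
s,p,R=state();print(R.T@(np.array([.5079,.345,.006])-p))"
```

```text
t 3.4 tcp [0.5105 0.345  0.0159] F [-0.7 -0.2  0.1] M [-0.03 -0.01  0.02] open 0.0871 ff 0.0 z [-0.0024 -0.0013 -1.    ] y [ 0.436  0.9   -0.002]
[ 0.00235362 -0.00109896  0.00994185]
```

Call:
servo_tool --increments '[[[0.002,-0.001,0.003,0,0,0],[0,0,0.003,0,0,0],[0,0,0.003,0,0,0],[0,0,0,0,0,0],[0,0,0,0,0,0]]]'

```text
clock: 3.9
tcp_pos: [0.5095, 0.3456, 0.0087]
tool_rot: [0.0, 0.223, 0.975, 0.0]
force: [0.4, 0.2, 0.3]
opening: 0.0874
finger_force: 0.0
```

Call:
servo_tool --increments '[[[0,0,0,0,0,0],[0,0,0,0,0,0],[0,0,0,0,0,0],[0,0,0,0,0,0],[0,0,0,0,0,0]]]' --claw -0.5 --grip_force 30

```text
clock: 4.4
tcp_pos: [0.5095, 0.3456, 0.0087]
tool_rot: [0.0, 0.223, 0.975, 0.0]
force: [-0.1, -0.2, -0.1]
opening: 0.0552
finger_force: 0.0
```

```bash
sed -i 's/w2.png/w3.png/' m.py; python3 m.py
```

```text
t 4.4 tcp [0.5095 0.3456 0.0087] F [-0.1 -0.2 -0.1] M [ 0.   -0.02  0.02] open 0.0552 ff 0.0 z [ 0.  0. -1.] y [0.436 0.9   0.   ]
[311.6 221.2] 0.89 ((311.04705810546875, 222.73060607910156), (82.20372009277344, 83.16009521484375), 152.23431396484375)
[0.5084 0.3447 0.0035] [ 0.0006 -0.0013  0.0052]
[0.4989 0.3496 0.03  ] [ 0.0113 -0.001  -0.0213]
```

View pics/w3.png

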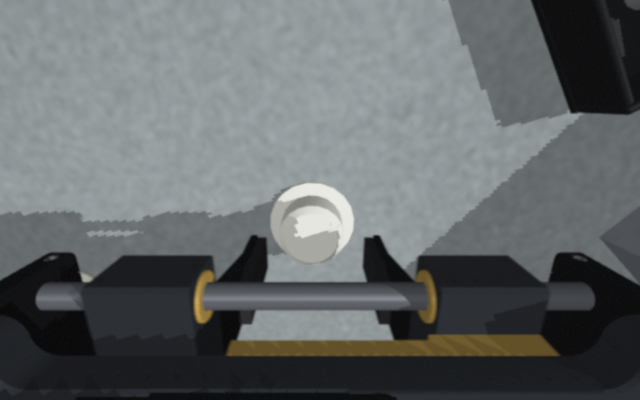

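Run:
```python
from h import *
s,p,R=state();i=manip.camera_info("wrist");K=np.array(i["camera_matrix"]);Rc=np.array(i["R"]);t=np.array(i["t"]).ravel()
print("cam in tool",np.round(R.T@(-Rc.T@t-p),4),"axis in tool",np.round(R.T@Rc[2],3))
for q in [(0,0,0),(-.0095,.0276,0),(.0095,.0276,0),(-.0095,-.0276,0),(-.0095,.0276,-.019),(-.0095,.0276,-.04),(0,.0426,0)]:
    c=K@(Rc@(p+R@np.array(q))+t);print(q,np.round(c[:2]/c[2],1))
```

```text
t 4.5 tcp [0.5094 0.3456 0.0086] F [-0.9  0.2  0.1] M [-0.    0.02  0.04] open 0.047 ff 0.0 z [ 0. -0. -1.] y [0.436 0.9   0.   ]
cam in tool [ 0.0835  0.0013 -0.2004] axis in tool [-0.303  0.001  0.953]
(0, 0, 0) [312.8 226.3]
(-0.0095, 0.0276, 0) [351.9 238.7]
(0.0095, 0.0276, 0) [352.8 213.5]
(-0.0095, -0.0276, 0) [273.9 238.7]
(-0.0095, 0.0276, -0.019) [355.2 251.1]
(-0.0095, 0.0276, -0.04) [359.7 267.7]
(0, 0.0426, 0) [373.8 226.2]
```

The projected fingertips don't quite match the picture. The closed opening will settle it: a stop at about 42 mm means the crown is held.

Call:
servo_tool --increments '[[[0,0,0,0,0,0],[0,0,0,0,0,0],[0,0,0,0,0,0],[0,0,0,0,0,0],[0,0,0,0,0,0]]]'

```text
clock: 5.0
tcp_pos: [0.5095, 0.3456, 0.0087]
tool_rot: [-0.0, 0.224, 0.975, 0.0]
force: [-0.4, 0.4, 0.3]
opening: 0.0223
finger_force: 0.0
```

```bash
sed -i 's/w3.png/w4.png/' m.py; python3 m.py
```

```text
t 5.0 tcp [0.5095 0.3456 0.0087] F [-0.4  0.4  0.3] M [-0.02  0.02  0.02] open 0.0223 ff 0.0 z [-0.  0. -1.] y [0.436 0.9   0.   ]
[313.  219.9] 0.88 ((311.13702392578125, 222.5666961669922), (82.42235565185547, 83.03657531738281), 168.99818420410156)
[0.5083 0.3448 0.0035] [ 0.0007 -0.0012  0.0052]
[0.4988 0.3497 0.03  ] [ 0.0114 -0.0009 -0.0213]
```

View pics/w4.png

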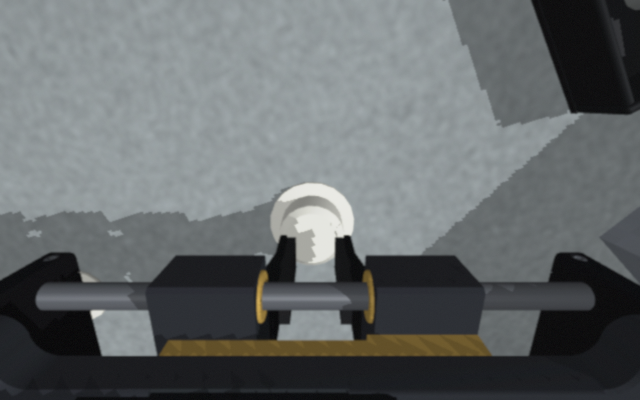

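The fingers closed to 22 mm without touching anything. In the picture they pass above the crown, with tips at row 237 in front of the cap at (312,222). So the true fingertips sit about 3 cm short of the nominal TCP. I'm checking from the side.

Run:
```python
from h import *
im=manip.read_camera("scene");cv2.imwrite("pics/s5.png",cv2.resize(im[80:220,400:540],(800//1*3//4,600),interpolation=cv2.INTER_CUBIC))
i=manip.camera_info("scene");K=np.array(i["camera_matrix"]);R=np.array(i["R"]);t=np.array(i["t"]).ravel()
for z in (0,.0087,.03,.04,.05):
    c=K@(R@np.array([.5095,.3456,z])+t);print(z,(c[:2]/c[2]-[400,80])*600/140)
```

```text
0 [292.01216895 420.68406264]
0.0087 [295.68357482 412.66894354]
0.03 [304.85529241 392.64598462]
0.04 [309.25340485 383.04437795]
0.05 [313.71206765 373.31058262]
```

View pics/s5.png

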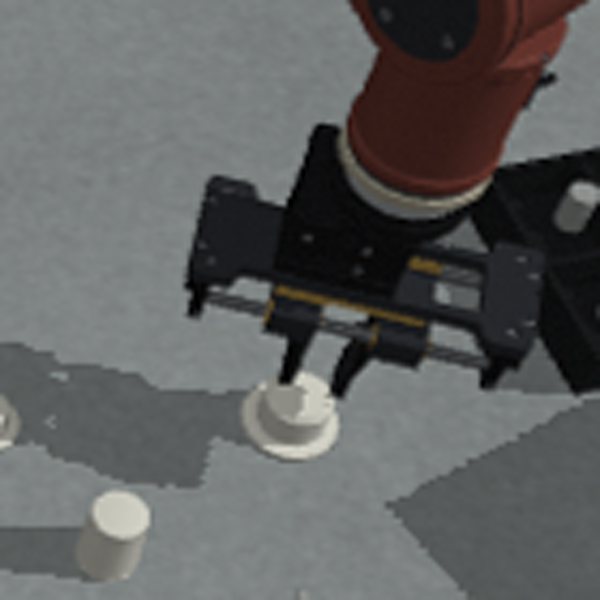

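The side view agrees: the tips at (288,382) and (340,397) are level with or above the crown top (297,397), at about z=0.04. So the real tips are about 32 mm behind the reported TCP. I'll open to 52 mm, shift slightly and descend by feel until the tips touch the brim.

Call:
servo_tool --increments '[[[0.0007,-0.002,0,0,0,0],[0,0,0,0,0,0],[0,0,0,0,0,0],[0,0,0,0,0,0],[0,0,0,0,0,0]]]' --claw 0.2

```text
clock: 5.65
tcp_pos: [0.508, 0.3441, 0.0087]
tool_rot: [0.0, 0.223, 0.975, 0.0]
force: [0.9, 0.5, 0.5]
opening: 0.0501
finger_force: 0.0
```

Call:
servo_tool --increments '[[[0,0,0.004,0,0,0],[0,0,0.004,0,0,0],[0,0,0.004,0,0,0],[0,0,0,0,0,0],[0,0,0,0,0,0]]]'

```text
clock: 6.15
tcp_pos: [0.5077, 0.3439, -0.0037]
tool_rot: [-0.0, 0.224, 0.975, -0.0]
force: [0.4, -0.7, 0.1]
opening: 0.0521
finger_force: 0.0
```

Run:
```python
from h import *
state()
im=manip.read_camera("wrist");cv2.imwrite("pics/w6.png",im[120:360,160:480].repeat(2,0).repeat(2,1))
```

```text
t 6.15 tcp [ 0.5077  0.3439 -0.0037] F [ 0.4 -0.7  0.1] M [ 0.02 -0.    0.02] open 0.0521 ff 0.0 z [-6.e-04 -3.e-04 -1.e+00] y [ 0.436  0.9   -0.   ]
```

View pics/w6.png

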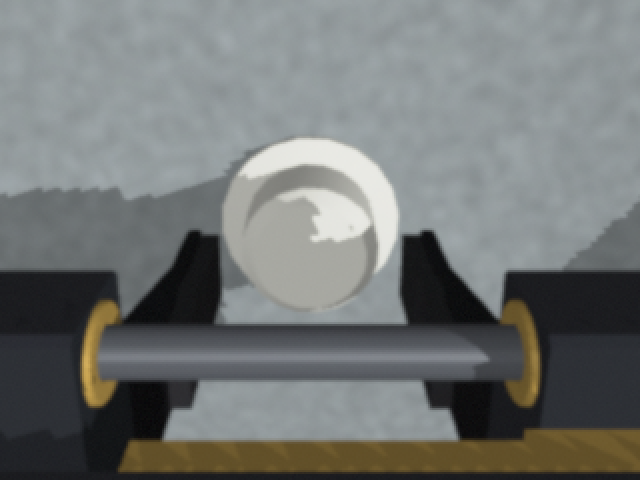

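The tips straddle the crown and are centred on it: finger edges at crop columns 220 and 402, crown at 244–376. The TCP reads z=-0.0037 with no contact, which confirms the offset. I'm continuing down.

Call:
servo_tool --increments '[[[0.0015,0,0.005,0,0,0],[0,0,0.005,0,0,0],[0,0,0.004,0,0,0],[0,0,0,0,0,0],[0,0,0,0,0,0]]]'

```text
clock: 6.7
tcp_pos: [0.5064, 0.3446, -0.0177]
tool_rot: [-0.0, 0.223, 0.975, -0.0]
force: [-0.2, 0.2, -0.7]
opening: 0.0518
finger_force: 0.0
```

Call:
servo_tool --increments '[[[0,0,0.001,0,0,0],[0,0,0.001,0,0,0],[0,0,0.001,0,0,0],[0,0,0,0,0,0],[0,0,0,0,0,0]]]'

```text
clock: 7.2
tcp_pos: [0.5066, 0.3447, -0.0204]
tool_rot: [-0.0, 0.223, 0.975, -0.0]
force: [-0.5, 0.0, 0.1]
opening: 0.0519
finger_force: 0.0
```

Call:
servo_tool --increments '[[[0,0,0.001,0,0,0],[0,0,0.001,0,0,0],[0,0,0,0,0,0],[0,0,0,0,0,0],[0,0,0,0,0,0]]]'

```text
clock: 7.7
tcp_pos: [0.5066, 0.3447, -0.0224]
tool_rot: [0.0, 0.223, 0.975, -0.0]
force: [-0.6, 0.0, -0.0]
opening: 0.0521
finger_force: 0.0
```

Call:
servo_tool --increments '[[[0,0,0.001,0,0,0],[0,0,0.001,0,0,0],[0,0,0,0,0,0],[0,0,0,0,0,0],[0,0,0,0,0,0]]]'

```text
clock: 8.2
tcp_pos: [0.5066, 0.3447, -0.0244]
tool_rot: [0.0, 0.224, 0.975, 0.0]
force: [-0.2, -0.2, -0.3]
opening: 0.0522
finger_force: 0.0
```

Call:
servo_tool --increments '[[[0,0,0.001,0,0,0],[0,0,0.001,0,0,0],[0,0,0,0,0,0],[0,0,0,0,0,0],[0,0,0,0,0,0]]]'

```text
clock: 8.7
tcp_pos: [0.5066, 0.3447, -0.0264]
tool_rot: [0.0, 0.224, 0.975, -0.0]
force: [-0.4, 0.0, -0.2]
opening: 0.0522
finger_force: 0.0
```

Call:
servo_tool --increments '[[[0,0,0.001,0,0,0],[0,0,0,0,0,0],[0,0,0.001,0,0,0],[0,0,0,0,0,0],[0,0,0,0,0,0]]]'

```text
clock: 9.2
tcp_pos: [0.5066, 0.3447, -0.0284]
tool_rot: [-0.0, 0.223, 0.975, -0.0]
force: [0.3, -0.9, 0.5]
opening: 0.0522
finger_force: 0.0
```

Call:
servo_tool --increments '[[[0,0,0.001,0,0,0],[0,0,0,0,0,0],[0,0,0.001,0,0,0],[0,0,0,0,0,0],[0,0,0,0,0,0]]]'

```text
clock: 9.7
tcp_pos: [0.5065, 0.3447, -0.0304]
tool_rot: [-0.0, 0.224, 0.975, -0.0]
force: [0.0, 0.4, 0.3]
opening: 0.0522
finger_force: 0.0
```

Call:
servo_tool --increments '[[[0,0,0.001,0,0,0],[0,0,0,0,0,0],[0,0,0.001,0,0,0],[0,0,0,0,0,0],[0,0,0,0,0,0]]]'

```text
clock: 10.2
tcp_pos: [0.5065, 0.3447, -0.0325]
tool_rot: [-0.0, 0.223, 0.975, -0.0]
force: [-0.0, 1.0, -0.3]
opening: 0.0525
finger_force: 0.0
```

Run:
```python
from h import *
state()
im=manip.read_camera("wrist");cv2.imwrite("pics/w7.png",im[120:360,160:480].repeat(2,0).repeat(2,1))
```

```text
t 10.2 tcp [ 0.5065  0.3447 -0.0325] F [-0.   1.  -0.3] M [ 0.02 -0.01 -0.05] open 0.0525 ff 0.0 z [-1.e-04 -0.e+00 -1.e+00] y [ 0.436  0.9   -0.   ]
```

View pics/w7.png

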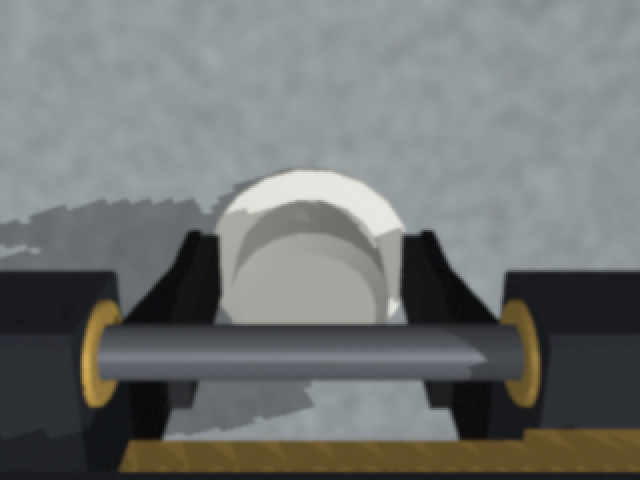

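The tips (row 235) now overlap the brim (columns 216–405), and I estimate they're still some millimetres above it. I'm going a little lower.

Call:
servo_tool --increments '[[[0,0,0.001,0,0,0],[0,0,0.001,0,0,0],[0,0,0.001,0,0,0],[0,0,0,0,0,0],[0,0,0,0,0,0]]]'

```text
clock: 10.75
tcp_pos: [0.5066, 0.3447, -0.035]
tool_rot: [-0.0, 0.223, 0.975, -0.0]
force: [-2.3, -0.9, 3.9]
opening: 0.0524
finger_force: 2.4
```

Call:
servo_tool --increments '[[[0,0,0.001,0,0,0],[0,0,0.001,0,0,0],[0,0,0,0,0,0],[0,0,0,0,0,0],[0,0,0,0,0,0]]]'

```text
clock: 11.25
tcp_pos: [0.5067, 0.3447, -0.0351]
tool_rot: [-0.0, 0.223, 0.975, -0.0]
force: [-7.3, -5.0, 18.8]
opening: 0.0521
finger_force: 9.2
```

The tips touched the brim at TCP z≈-0.035, so the offset is 38.4 mm. I'm backing off 3 mm and gripping.

Call:
servo_tool --increments '[[[0,0,-0.0015,0,0,0],[0,0,-0.0015,0,0,0],[0,0,0,0,0,0],[0,0,0,0,0,0],[0,0,0,0,0,0]]]'

```text
clock: 11.75
tcp_pos: [0.5063, 0.3446, -0.0348]
tool_rot: [-0.0, 0.223, 0.975, -0.0]
force: [0.5, 0.3, -0.2]
opening: 0.0524
finger_force: 0.0
```

Call:
servo_tool --increments '[[[0,0,0,0,0,0],[0,0,0,0,0,0],[0,0,0,0,0,0],[0,0,0,0,0,0],[0,0,0,0,0,0]]]' --claw -0.5 --grip_force 40

```text
clock: 12.25
tcp_pos: [0.5065, 0.3447, -0.0344]
tool_rot: [-0.0, 0.223, 0.975, -0.0]
force: [0.3, -0.1, -0.7]
opening: 0.0417
finger_force: 40.0
```

Call:
servo_tool --increments '[[[0,0,-0.01,0,0,0],[0,0,-0.03,0,0,0],[0,0,-0.04,0,0,0],[0,0,-0.04,0,0,0],[0,0,-0.03,0,0,0]]]'

```text
clock: 12.75
tcp_pos: [0.5076, 0.3452, 0.1195]
tool_rot: [0.001, 0.223, 0.975, 0.001]
force: [0.0, 0.5, -0.6]
opening: 0.0414
finger_force: 40.0
```

The cap is held: opening 41.4 mm, underside at tcp_z+0.034. I'm carrying it towards the wash plate and stopping offset so the wrist camera looks straight at the stud.

Call:
servo_tool --increments '[[[-0.015,-0.022,0,0,0,0],[-0.022,-0.033,0,0,0,0],[-0.022,-0.033,0,0,0,0],[-0.022,-0.033,0,0,0,0],[-0.022,-0.033,0,0,0,0]]]'

```text
clock: 13.25
tcp_pos: [0.5324, 0.1599, 0.1167]
tool_rot: [0.001, 0.223, 0.975, 0.0]
force: [0.1, -0.2, -0.4]
opening: 0.0415
finger_force: 40.0
```

Call:
servo_tool --increments '[[[-0.022,-0.033,0,0,0,0],[-0.022,-0.033,0,0,0,0],[-0.022,-0.033,0,0,0,0],[-0.022,-0.033,0,0,0,0],[-0.022,-0.033,0,0,0,0]]]'

```text
clock: 13.75
tcp_pos: [0.5596, -0.0369, 0.1167]
tool_rot: [0.001, 0.223, 0.975, 0.0]
force: [0.5, -0.8, -0.3]
opening: 0.0414
finger_force: 40.0
```

Call:
servo_tool --increments '[[[-0.022,-0.033,0,0,0,0],[-0.022,-0.033,0,0,0,0],[-0.009,-0.014,0,0,0,0],[0,0,0,0,0,0],[0,0,0,0,0,0]]]'

```text
clock: 14.25
tcp_pos: [0.572, -0.1297, 0.1158]
tool_rot: [-0.0, 0.224, 0.975, 0.0]
force: [-0.4, 0.5, -1.2]
opening: 0.0414
finger_force: 40.0
```

```bash
cat > m2.py <<'E'
from h import *
import sys
s,p,R=state()
i=manip.camera_info("wrist");im=manip.read_camera("wrist");cv2.imwrite(f"pics/{sys.argv[1]}.png",im)
for n,z in (("stud_top",.06),("seal",.046),("wash_plate",.015),("hub_cap",p[2]+.038)):
  for d in manip.outline_of(n,"wrist")[:2]:
    e=circ(d["region"])
    for c in (d["centre"],e[0]):
        X=ray("wrist",c,z,i);print(n,round(d["p"],2),np.round(c,1),np.round(e[1],1),np.round(X,4),np.round(R.T@(X-p),4))
E
python3 m2.py w8
```

```text
t 14.25 tcp [ 0.572  -0.1297  0.1158] F [-0.4  0.5 -1.2] M [-0.01  0.01 -0.02] open 0.0414 ff 39.99134202145797 z [-1.e-04  8.e-04 -1.e+00] y [0.436 0.9   0.001]
stud_top 0.74 [314.9 102.8] [300.9 315.6] [ 0.4989 -0.0925  0.06  ] [0.082  0.0016 0.0559]
stud_top 0.74 [316.4  87.8] [300.9 315.6] [ 0.4893 -0.0866  0.06  ] [0.0932 0.0027 0.0559]
seal 0.86 [325.7 102.8] [62.3 63.9] [ 0.5029 -0.0844  0.046 ] [0.0819 0.0106 0.0699]
seal 0.86 [316.7 111. ] [62.3 63.9] [ 0.5056 -0.094   0.046 ] [0.0754 0.0031 0.0699]
wash_plate 0.88 [316.5 103.2] [300.9 314.6] [ 0.5001 -0.0913  0.015 ] [0.0814 0.0031 0.1009]
wash_plate 0.88 [316.1  88.1] [300.9 314.6] [ 0.488  -0.0859  0.015 ] [0.0947 0.0028 0.1009]
wash_plate 0.18 [321.  102.8] [61.5 63.8] [ 0.5016 -0.0874  0.015 ] [0.0818 0.0073 0.1009]
wash_plate 0.18 [316.9 111.5] [61.5 63.8] [ 0.5069 -0.0942  0.015 ] [0.074  0.0035 0.1009]
hub_cap 0.95 [311.5 244.4] [92.6 99.3] [ 0.5677 -0.1282  0.1538] [ 0.0046 -0.0005 -0.038 ]
hub_cap 0.95 [314.6 250.7] [92.6 99.3] [ 0.5721 -0.1284  0.1538] [ 0.0005  0.0013 -0.038 ]
```

View pics/w8.png

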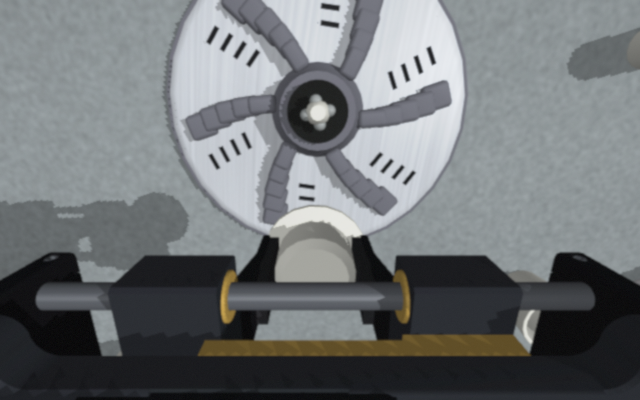

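The stud is at (319,113), amid the black seal at (317,111), and the held cap's brim arc tops out at row 206. I'll fit the seal circle and the visible brim arc in the same camera, so their biases cancel.

```bash
cat > m3.py <<'E'
from h import *
import sys
from scipy.optimize import least_squares
s,p,R=state()
i=manip.camera_info("wrist");im=manip.read_camera("wrist");cv2.imwrite(f"pics/{sys.argv[1]}.png",im)
def fit(reg,z,r,sel):
    c=max(cv2.findContours(reg.astype(np.uint8),cv2.RETR_EXTERNAL,cv2.CHAIN_APPROX_NONE)[0],key=cv2.contourArea)[:,0]
    c=c[sel(c)]
    P=np.array([R.T@(ray("wrist",q,z,i)-p) for q in c])[:,:2]
    f=lambda v:np.hypot(*(P-v[:2]).T)-v[2]
    o=least_squares(f,[*P.mean(0),r],loss="soft_l1",f_scale=.0005)
    o2=least_squares(lambda v:f([*v,r]),P.mean(0),loss="soft_l1",f_scale=.0005)
    return len(c),np.round(o.x,4),np.round(o2.x,4)
d=manip.outline_of("hub_cap","wrist")[0]["region"]
print("cap",fit(d,p[2]+.038,.03,lambda c:c[:,1]<232))
d=[x for x in manip.outline_of("seal","wrist") if x["p"]>.5]
if d: print("seal",fit(d[0]["region"],.046,.026,lambda c:c[:,1]<200))
m=(im.min(2)>150).astype(np.uint8)
if d:
    e=circ(d[0]["region"]);k=np.zeros_like(m);cv2.circle(k,tuple(int(v) for v in e[0]),int(max(e[1])*.42),1,-1)
    ys,xs=np.nonzero(m&k);g=(xs.mean(),ys.mean());X=ray("wrist",g,.058,i);print("stud",len(xs),np.round(g,1),np.round(R.T@(X-p),4))
E
python3 m3.py w9
```

```text
t 14.5 tcp [ 0.5722 -0.1289  0.1157] F [-0.8  0.2 -0.8] M [ 0.01  0.04 -0.03] open 0.0415 ff 39.991399684149656 z [-1.e-04  2.e-04 -1.e+00] y [0.434 0.901 0.   ]
cap (98, array([-0.0003,  0.0011,  0.0289]), array([-0.0016,  0.0011]))
seal (173, array([0.0743, 0.0025, 0.0254]), array([0.0742, 0.0025]))
stud 408 [318.9 111. ] [0.0757 0.0047 0.0577]
```

Call:
servo_tool --increments '[[[0,0.0015,0.01,0,0,0],[0,0,0.02,0,0,0],[0,0,0.02,0,0,0],[0,0,0.01,0,0,0],[0,0,0,0,0,0]]]'

```text
clock: 15.15
tcp_pos: [0.5711, -0.1282, 0.0532]
tool_rot: [-0.002, 0.223, 0.975, 0.0]
force: [-0.4, 0.1, -0.7]
opening: 0.0415
finger_force: 40.0
```

```bash
python3 m3.py w10; python3 -c "
import cv2;im=cv2.imread('pics/w10.png');cv2.imwrite('pics/w10c.png',cv2.resize(im[40:240,220:420],(600,600),interpolation=cv2.INTER_CUBIC))"
```

```text
t 15.15 tcp [ 0.5711 -0.1282  0.0532] F [-0.4  0.1 -0.7] M [ 0.01 -0.    0.  ] open 0.0415 ff 39.99135920632398 z [-0.0041  0.0015 -1.    ] y [ 0.436  0.9   -0.   ]
cap (98, array([-0.0006,  0.0011,  0.0291]), array([-0.0017,  0.0011]))
seal (227, array([0.073 , 0.0022, 0.0256]), array([0.0729, 0.0021]))
stud 731 [319.7 116.6] [ 0.0743  0.0044 -0.0045]
```

View pics/w10c.png

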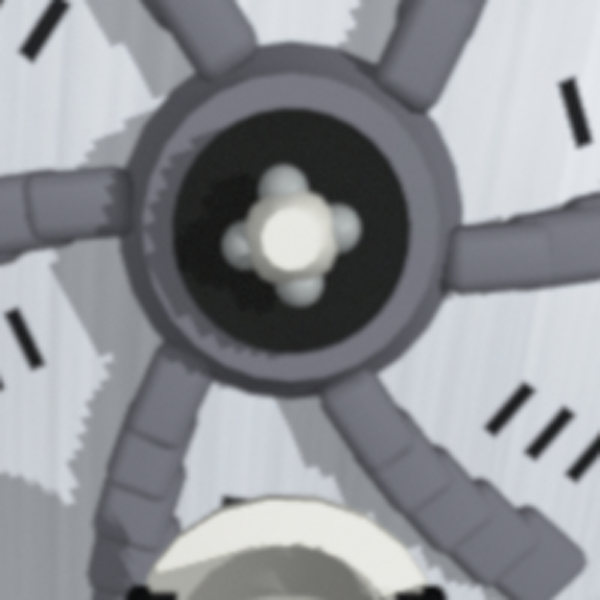

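Run:
```python
from h import *
s,p,R=state();i=manip.camera_info("wrist")
for q,z in (((317.3,119.3),.063),((317,116.8),.046)):
    X=ray("wrist",q,z,i);print(np.round(X,4),np.round(R.T@(X-p),4))
```

```text
t 15.3 tcp [ 0.5735 -0.1292  0.0564] F [0.8 0.1 0. ] M [-0.03  0.01  0.  ] open 0.0414 ff 39.99123444496945 z [ 1.2e-03 -4.0e-04 -1.0e+00] y [0.436 0.9   0.   ]
[ 0.5093 -0.0948  0.063 ] [ 0.0728  0.0029 -0.0066]
[ 0.5087 -0.0946  0.046 ] [0.0734 0.0029 0.0104]
```

Seal and stud agree. The target TCP is (0.5047, -0.0945), and the two heights match within 0.2 mm. I'm moving over the stud.

Call:
servo_tool --increments '[[[0.015,0,0,0,0,0],[0.025,0.001,0,0,0,0],[0.025,0,0,0,0,0],[0.012,0,0,0,0,0],[0,0,0,0,0,0]]]'

```text
clock: 15.8
tcp_pos: [0.5037, -0.0942, 0.0565]
tool_rot: [0.001, 0.223, 0.975, -0.0]
force: [0.1, -0.2, -0.3]
opening: 0.0417
finger_force: 40.0
```

Call:
servo_tool --increments '[[[0,0,0,0,0,0],[0,0,0,0,0,0],[0,0,0,0,0,0],[0,0,0,0,0,0],[0,0,0,0,0,0]]]'

```text
clock: 16.3
tcp_pos: [0.5041, -0.0947, 0.0555]
tool_rot: [-0.0, 0.224, 0.975, -0.0]
force: [-0.0, -0.1, -0.3]
opening: 0.0414
finger_force: 40.0
```

```bash
python3 -c "
from h import *
s,p,R=state();print(R.T@(np.array([.5047,-.0945,.03])-p))"
```

```text
t 16.3 tcp [ 0.5041 -0.0947  0.0555] F [-0.  -0.1 -0.3] M [ 0.03 -0.03 -0.02] open 0.0414 ff 39.99127520917682 z [-2.e-04  0.e+00 -1.e+00] y [ 0.436  0.9   -0.   ]
[-0.00042823  0.00039813  0.02551538]
```

Call:
servo_tool --increments '[[[-0.0004,0.0004,0.006,0,0,0],[0,0,0.009,0,0,0],[0,0,0.006,0,0,0],[0,0,0,0,0,0],[0,0,0,0,0,0]]]'

```text
clock: 16.8
tcp_pos: [0.5041, -0.0942, 0.0341]
tool_rot: [-0.001, 0.224, 0.975, 0.0]
force: [-1.3, -0.2, -0.5]
opening: 0.0414
finger_force: 40.0
```

Call:
servo_tool --increments '[[[0,0,0.003,0,0,0],[0,0,0.003,0,0,0],[0,0,0.002,0,0,0],[0,0,0,0,0,0],[0,0,0,0,0,0]]]'

```text
clock: 17.3
tcp_pos: [0.5045, -0.0943, 0.0266]
tool_rot: [-0.0, 0.223, 0.975, -0.0]
force: [0.3, 0.5, 0.4]
opening: 0.0416
finger_force: 40.0
```

```bash
python3 -c "
from h import *
state()"
```

```text
t 17.3 tcp [ 0.5045 -0.0943  0.0266] F [0.3 0.5 0.4] M [0.03 0.01 0.01] open 0.0416 ff 39.99145168796531 z [-1.e-04 -0.e+00 -1.e+00] y [ 0.436  0.9   -0.   ]
```

Call:
servo_tool --increments '[[[0,0,0.001,0,0,0],[0,0,0.001,0,0,0],[0,0,0.001,0,0,0],[0,0,0.001,0,0,0],[0,0,0,0,0,0]]]'

```text
clock: 17.8
tcp_pos: [0.5046, -0.0945, 0.023]
tool_rot: [0.0, 0.223, 0.975, -0.0]
force: [-1.5, 0.3, 2.6]
opening: 0.0413
finger_force: 40.0
```

Call:
servo_tool --increments '[[[0,0,0.001,0,0,0],[0,0,0.001,0,0,0],[0,0,0.001,0,0,0],[0,0,0,0,0,0],[0,0,0,0,0,0]]]'

```text
clock: 18.3
tcp_pos: [0.5051, -0.0946, 0.0205]
tool_rot: [0.001, 0.223, 0.975, -0.0]
force: [-2.3, 0.9, 6.7]
opening: 0.0414
finger_force: 40.0
```

Call:
servo_tool --increments '[[[0,0,0.001,0,0,0],[0,0,0.001,0,0,0],[0,0,0.001,0,0,0],[0,0,0,0,0,0],[0,0,0,0,0,0]]]'

```text
clock: 18.8
tcp_pos: [0.5041, -0.0943, 0.0159]
tool_rot: [-0.0, 0.224, 0.975, -0.0]
force: [-0.5, -1.0, -3.7]
opening: 0.0416
finger_force: 40.0
```

It snapped on: the force rose to about 7 N, then reversed. I'm pressing on into the seal.

Call:
servo_tool --increments '[[[0,0,0.001,0,0,0],[0,0,0.001,0,0,0],[0,0,0.001,0,0,0],[0,0,0.001,0,0,0],[0,0,0,0,0,0]]]'

```text
clock: 19.3
tcp_pos: [0.5042, -0.0941, 0.0123]
tool_rot: [-0.0, 0.224, 0.975, 0.0]
force: [-0.9, 0.1, -4.1]
opening: 0.0414
finger_force: 40.0
```

Call:
servo_tool --increments '[[[0,0,0.001,0,0,0],[0,0,0.001,0,0,0],[0,0,0.001,0,0,0],[0,0,0,0,0,0],[0,0,0,0,0,0]]]'

```text
clock: 19.8
tcp_pos: [0.5051, -0.0944, 0.0103]
tool_rot: [0.001, 0.223, 0.975, 0.0]
force: [-0.9, 0.8, 4.4]
opening: 0.0416
finger_force: 40.0
```

Call:
servo_tool --increments '[[[0,0,0.001,0,0,0],[0,0,0.001,0,0,0],[0,0,0,0,0,0],[0,0,0,0,0,0],[0,0,0,0,0,0]]]'

```text
clock: 20.3
tcp_pos: [0.5052, -0.0944, 0.0085]
tool_rot: [0.001, 0.223, 0.975, 0.0]
force: [-3.1, 1.7, 7.5]
opening: 0.0412
finger_force: 40.0
```

Call:
servo_tool --increments '[[[0,0,0.001,0,0,0],[0,0,0,0,0,0],[0,0,0,0,0,0],[0,0,0,0,0,0],[0,0,0,0,0,0]]]'

```text
clock: 20.8
tcp_pos: [0.5052, -0.0945, 0.0078]
tool_rot: [0.001, 0.223, 0.975, -0.0]
force: [-3.4, 1.3, 9.1]
opening: 0.0418
finger_force: 40.0
```

```bash
python3 -c "
from h import *
state()"
```

```text
t 20.8 tcp [ 0.5052 -0.0945  0.0078] F [-3.4  1.3  9.1] M [0.28 0.63 0.04] open 0.0418 ff 39.991460402306984 z [ 1.1e-03 -3.0e-04 -1.0e+00] y [0.436 0.9   0.   ]
```

Call:
servo_tool --increments '[[[0,0,0.001,0,0,0],[0,0,0,0,0,0],[0,0,0,0,0,0],[0,0,0,0,0,0],[0,0,0,0,0,0]]]'

```text
clock: 21.3
tcp_pos: [0.5053, -0.0945, 0.0073]
tool_rot: [0.001, 0.223, 0.975, -0.0]
force: [-4.7, 1.6, 14.3]
opening: 0.042
finger_force: 40.0
```

```bash
python3 -c "
from h import *
state()
im=manip.read_camera('wrist');cv2.imwrite('pics/w11.png',im[120:360,160:480].repeat(2,0).repeat(2,1))"
```

```text
t 21.3 tcp [ 0.5053 -0.0945  0.0073] F [-4.7  1.6 14.3] M [0.31 0.92 0.04] open 0.042 ff 39.989568906021304 z [ 1.2e-03 -4.0e-04 -1.0e+00] y [0.436 0.9   0.   ]
```

View pics/w11.png

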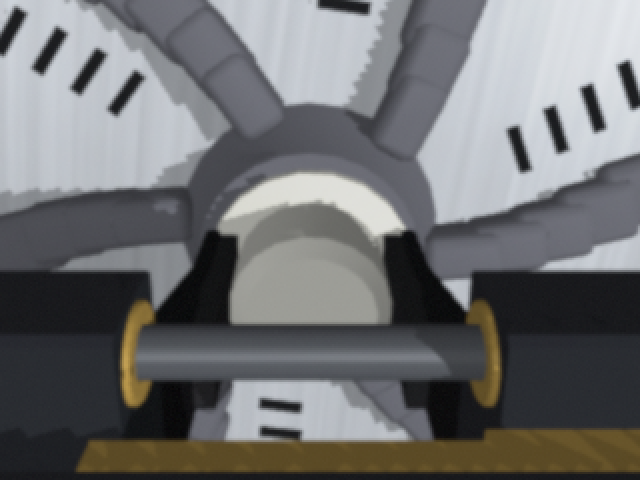

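The cap sits centred on the boss with its brim arc at row 172 and columns 218–412, covering the seal, and the fingers still hold it. The force jumped to 14 N, so the seal is at or near its 4 mm stop. I'm handing in while still pressing.

```bash
python3 -c "
from h import *
state();print(manip.hand_in())"
```

```text
t 21.35 tcp [ 0.5053 -0.0945  0.0073] F [-4.9  2.2 14.4] M [0.36 0.95 0.02] open 0.0415 ff 39.98954286777007 z [ 1.2e-03 -4.0e-04 -1.0e+00] y [0.436 0.9   0.   ]
the job is handed in; nothing more can be done
None
```

I snapped the hub cap onto the stud and handed in at 21.4 s, still gripping it and pressing with about 14 N, which puts the seal at or near its 4 mm stop; the hand-in returned no verdict.

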